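# Count to the third bay and push the ingot home

### The job

Put the loose aluminium ingot away in the divider rack. First run one fingertip along the rack's top rail from the red end, counting the bays by touch - the rail over the first, then the second, then the third - and go no farther than the third; then push the ingot across the bench into that third bay until it is fully home against the back stop. Only push it, gently: do not pinch or lift it, and leave everything else where it is.

Things in the scene. Friction and masses are not known exactly. Their poses are not given: they have to be found in the camera images.
- rack: Dark steel divider rack fixed to the bench, open to the robot (its -x), no floor or roof. Origin: centre of its underside; x runs into the bays, y along the row to the robot's left. Six bays, 60 mm apart, 56 mm wide inside, between 4 mm dividers 50 mm high whose rounded fronts are at x = -48 mm. A pale flat rail (listed by sections) runs across their tops at x = 0. Two other ingots lie in bays.
- back_stop (a point): Middle of the foot of the rack's back stop plate (50 mm high, across all bays): its front face, at x = +46 mm, y = 0 of the rack. An ingot home against it has its centre 50 mm before it and sticks 6 mm out of the front of the rack.
- red_end: Red painted end block of the rack, 104 x 24 x 58 mm, origin in the centre of its underside, at y = +196 or -196 mm of the rack: the bays are counted from this end. The like block at the other end is grey.
- ingot: The loose aluminium (silver) notch-bar ingot, lying flat on the bench in front of the rack, pointing roughly into the bays: 100 mm long (its x) x 42 mm wide (its y) x 28 mm high, sides tapering a little above 14 mm; about 0.2 to 0.4 kg. Origin: centre of its underside. It slides on the bench when pushed and stops when the push stops.
- ingot_mid (a point): Centre of that aluminium ingot, 14 mm above its underside.
- copper_ingot: Copper-coloured ingot of the same size, lying home in one of the rack's bays; leave it. Origin: centre of its underside.
- brass_ingot: Brass (yellow) ingot of the same size, lying home in one of the rack's bays; leave it. Origin: centre of its underside.
- crucible: Dark clay-graphite crucible, 92 mm wide, 110 mm high, standing on the bench to the left; bystander. Origin: centre of its underside.
- mould: Dark cast-iron ingot mould, 110 x 200 x 35 mm with a short handle, on the bench to the right; bystander. Origin: centre of its underside.
- brush: Brush lying on the bench to the right; bystander.
- can: Blue can, 60 mm wide, 150 mm high, on the bench to the left; bystander. Origin: centre of its underside.
- rail_1: The section of the rack's flat top rail that lies over bay 1, with a small blank white label in its middle: 60 mm along y (up to the seams with its neighbours, all flush), 24 mm along x, rigid. Numbered 1 to 6 from the rack's left (+y) end to its right (-y) end. Origin: centre of its top face, 56 mm above the bench; axes as the rack's. Its bay is straight below it.
- rail_2: The section of the rack's flat top rail that lies over bay 2, with a small blank white label in its middle: 60 mm along y (up to the seams with its neighbours, all flush), 24 mm along x, rigid. Numbered 1 to 6 from the rack's left (+y) end to its right (-y) end. Origin: centre of its top face, 56 mm above the bench; axes as the rack's. Its bay is straight below it.
- rail_3: The section of the rack's flat top rail that lies over bay 3, with a small blank white label in its middle: 60 mm along y (up to the seams with its neighbours, all flush), 24 mm along x, rigid. Numbered 1 to 6 from the rack's left (+y) end to its right (-y) end. Origin: centre of its top face, 56 mm above the bench; axes as the rack's. Its bay is straight below it.
- rail_4: The section of the rack's flat top rail that lies over bay 4, with a small blank white label in its middle: 60 mm along y (up to the seams with its neighbours, all flush), 24 mm along x, rigid. Numbered 1 to 6 from the rack's left (+y) end to its right (-y) end. Origin: centre of its top face, 56 mm above the bench; axes as the rack's. Its bay is straight below it.
- rail_5: The section of the rack's flat top rail that lies over bay 5, with a small blank white label in its middle: 60 mm along y (up to the seams with its neighbours, all flush), 24 mm along x, rigid. Numbered 1 to 6 from the rack's left (+y) end to its right (-y) end. Origin: centre of its top face, 56 mm above the bench; axes as the rack's. Its bay is straight below it.
- rail_6: The section of the rack's flat top rail that lies over bay 6, with a small blank white label in its middle: 60 mm along y (up to the seams with its neighbours, all flush), 24 mm along x, rigid. Numbered 1 to 6 from the rack's left (+y) end to its right (-y) end. Origin: centre of its top face, 56 mm above the bench; axes as the rack's. Its bay is straight below it.
Not all that is in view belongs to the job. What is shaped like the ingot but black is not meant. Of the things that look like the red_end, take the one that is nearest to the robot's base at the start.

How it is judged:
By the outcome, as a careful person would: the job done as asked, in the order asked, and still so for the second after the job is handed in, with the robot touching nothing.
It also fails if it takes over 64 s, if anything falls off the work surface, if the arm or the gripper's body presses on something with over 40 N, if the wrist force passes 120 N, or if a joint passes its speed limit or range.

### The arm

A 6-joint arm with a two-finger parallel gripper is mounted at the origin on the work surface. World frame = base frame: x ahead of the robot, y to its left, z up, the work surface at z = 0. Lengths are in m, angles in rad, forces in N, time in s.
With the tool pointing down it reaches from about 0.275 to 0.775 m from the base axis. Payload 14.6 kg.
Tool frame: the origin (TCP) lies at the centre of the arm's flange, where the gripper is bolted on; the fingertips stand 173 mm ahead of it and the grasp point (between the pads) lies 155 mm ahead of it; x points along the fingers, z is the direction in which the jaws open and shut, and the axes are right-handed (so a half turn about x gives the same grasp; the last joint's range is limited). The gripper opens to 85 mm and grips with 20 to 120 N. Pads are 22 mm wide; open, the fingers measure 114 mm over their backs; the gripper's body (76 mm by 85 mm) begins 54 mm behind the grasp point. The pads swing forward as they close: fully open they stand 13 mm farther back than shut.
Start: joints at [-0.155, 0.263, -0.048, 1.259, 0, 1.415], TCP at [0.525, -0, 0.405] pointing down, gripper open.
Joint ranges: [-2.65, 2.65], [-0.89, 1.7], [-1.18, 1.37], [-2.13, 2.11], [-1.35, 1.29], [-3.14, 3.14]. Speed limits (rad/s): [1.89, 1.89, 2.57, 2.79, 3.14, 3.14].

### API

Orientations are given as a rotation vector (axis times angle).
In Python, from cell import arm, eyes, boxes_of, trace, mark_of gives the robot as it stands.
- The arm moves only by the tool jog_arm, never from a script. Its argument "motion" is a list of rows, each a list of 7 numbers: the turn, a rotation vector about the tool's x, y, z in degrees, then the shift along the tool's x, y, z in mm, then the gripper command: -1 is fully open, 1 is shut, values between are in proportion. A call has 1 to 20 rows; each row is the pose to reach, as a shift and turn from the pose measured when the call began, along the tool's axes at that moment; what a row does not reach only later rows make up. A row lasts 1/8 s, in which the tool goes at most 62.5 mm and 10.7 degrees, less where a joint would pass 70% of its speed; a pose out of reach is approached as far as the arm can. A call with a gripper value outside its range is refused whole. The fingers move at their own pace and stop on an object; the grip force is fixed at half the most. Time passes only in rows, so rows that repeat a pose let the fingers close. It gives the time, the measured TCP pose, the force and the opening at its end, in the units of the state.
- arm.state(): the state, without advancing time (a new reading comes with each control period).
- eyes.capture(name): name is "scene" or "side" or "wrist"; returns a dict with "img" (384x512x3 uint8, red, green, blue), "mtx" (3x3 intrinsics, pixels), "k1" (the pictures are not rectified: a ray, as slopes to the right and down, at radius r is drawn at 1 + k1 r^2 times it, then the intrinsics apply), "pose" (4x4, takes a point from camera to world coordinates); the wrist camera has in their place "tool_from_camera" (4x4, takes a point from camera to tool coordinates, whose origin is the TCP and whose axes are the tool frame's). Camera axes: x right, y down, z forward; pixel columns grow to the right and rows downward; lengths in m; the calibration is good to about 2 mm. A picture is of the moment at which its call begins: read the wrist's pose just before it. There is no depth.
- arm.close_job(): hands the job in, once; it reports no verdict.
Trained networks look in a picture, given as the dict that the camera call returned (one of the last four; its "shot" number tells which), for a name from the list of things; names that differ only in an ending like _2 or _b are one class to them, and where a whole thing is asked for, a point or a joint stands for the part that bears it (a point fixed in the world has none). Each returns a list of dicts, best first, with "conf" (0 to 1); they miss things now and then, are a little off and sometimes report something else, mostly with a low value. They report only what shows in the picture. A call takes as long as a camera call. They do not tell look-alikes from the thing itself.
- boxes_of(name, picture): "bbox" ([left, top, right, bottom] in pixels, round what is visible of it).
- trace(name, picture): "mask" (384x512 bool, what is visible of it) and "bbox" ([left, top, right, bottom] in pixels, round what is visible of it).
- mark_of(name, picture): "uv" ([column, row] in pixels: a listed point, or the origin of a listed thing).
The state is a dict: "clock": time; "qpos": joint angles; "qvel": joint speeds; "effort": joint torques, N m; "tool_pos": TCP position; "ee_rot": TCP orientation; "force": force on the tool from outside, world axes, zero at the start; "wrist_torque": the same for the moment, N m; "gripper_width": finger opening in m.
Only numpy, scipy, OpenCV 4.12 (cv2) and the standard library are available. Lean on these libraries where they do the work, as an engineer would, in place of code of your own. Each camera call takes 0.05 s, during which the arm holds its last target.

## Working session

There is one attempt and no reset: what is moved stays moved. The work goes in short steps, Python scripts to look and compute and a tool call to move; the robot and the scene stay as the last step left them, time stands still between calls to the robot, and variables do not carry over. Pictures are saved under pics/ and viewed, and the job is handed in when it is done.

Besides the shell and the picture viewer there is one more tool, called after "Call:" as a command line: name --pt "numbers of a row" for each row, then --argument value for the rest. jog_arm: Moves the arm, as the interface text tells. Its arguments: {"type":"object","properties":{"motion":{"type":"array"}},"required":["motion"]}

```bash
mkdir -p pics; ls; python3 - <<'E'
from cell import arm, eyes, boxes_of, trace, mark_of
import cv2
print(arm.state())
for n in ["scene","side","wrist"]:
    p=eyes.capture(n); cv2.imwrite(f"pics/{n}0.png",cv2.cvtColor(p["img"],cv2.COLOR_RGB2BGR))
    print(n,p["mtx"].tolist(),p["k1"],p.get("pose",p.get("tool_from_camera")).round(4).tolist())
    for t in ["rack","red_end","ingot","rail_1","copper_ingot","brass_ingot","back_stop","ingot_mid"]:
        print(t,[(d["conf"],[round(float(x)) for x in d["uv"]]) for d in mark_of(t,p)])
E
```

```text
pics
{'clock': 0.0, 'qpos': array([-1.55322572e-01,  2.63541541e-01, -4.89522861e-02,  1.25938894e+00,
       -2.70836125e-05,  1.41551665e+00]), 'qvel': array([ 0.00082694,  0.00012542, -0.00105009,  0.0004991 , -0.00072924,
        0.00236634]), 'effort': array([ 6.28219332e-04, -6.37613010e+01,  3.84567368e+01,  1.37825581e-02,
        8.02127857e-07, -5.80562346e-05]), 'tool_pos': array([ 5.24909099e-01, -5.91263788e-06,  4.04209708e-01]), 'ee_rot': array([1.44668877e-04, 1.57187388e+00, 7.73024706e-05]), 'force': array([-0.69413659,  0.95999004, -0.73381743]), 'wrist_torque': array([-0.06027004,  0.06380487,  0.04250127]), 'gripper_width': 0.08562387245864317}
scene [[375.61185360068396, 0.0, 255.23511371750945], [0.0, 375.61185360068396, 184.9197397481263], [0.0, 0.0, 1.0]] -0.044452408511253 [[0.1999, 0.6747, -0.7105, 1.288], [0.9797, -0.146, 0.137, -0.1506], [-0.0113, -0.7235, -0.6902, 0.8087], [0.0, 0.0, 0.0, 1.0]]
rack [(0.67, [272, 230]), (0.55, [305, 213])]
red_end [(0.87, [384, 221]), (0.71, [341, 215]), (0.55, [238, 220])]
ingot [(0.94, [294, 196]), (0.87, [326, 168])]

[... 969 characters left out ...]
[(0.76, [192, 211]), (0.27, [248, 248])]
ingot_mid [(0.8, [247, 246]), (0.66, [326, 237])]
wrist [[321.0191391030021, 0.0, 251.0736046496371], [0.0, 321.0191391030021, 194.962025261542], [0.0, 0.0, 1.0]] -0.05506380155681771 [[-0.0002, -0.3096, 0.9509, 0.0294], [-0.0014, -0.9509, -0.3096, 0.0801], [1.0, -0.0014, -0.0003, 0.001], [0.0, 0.0, 0.0, 1.0]]
rack [(0.76, [349, 139])]
red_end [(0.23, [350, 139])]
ingot [(0.92, [86, 95]), (0.67, [244, 49])]
rail_1 [(0.97, [372, 55]), (0.86, [366, 118]), (0.77, [360, 235]), (0.6, [364, 178])]
copper_ingot [(0.79, [336, 254])]
brass_ingot [(0.89, [347, 58])]
back_stop [(0.6, [391, 140])]
ingot_mid [(0.91, [240, 47]), (0.81, [77, 94]), (0.53, [347, 61])]
```

View pics/scene0.png

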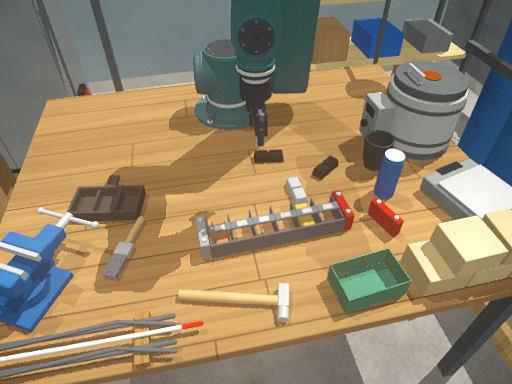

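View pics/side0.png

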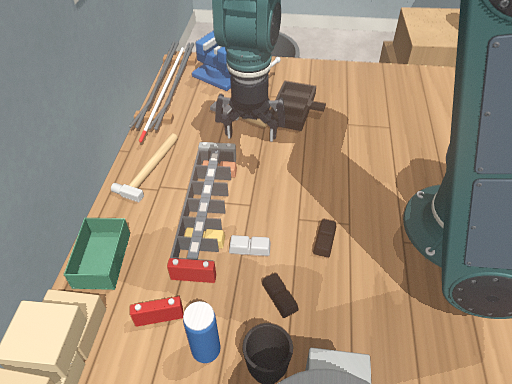

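View pics/wrist0.png

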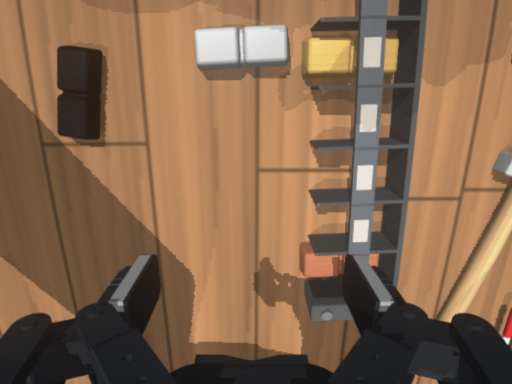

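The red end on the rack is on the robot's left (side view about (190,270)). The loose red block near (157,312) is the decoy. The silver ingot lies at about (250,246) in the side view, in front of the brass one. Next I measure rail, rack and ingot.

```bash
cat > h.py <<'E'
import numpy as np, cv2
from scipy.spatial.transform import Rotation as R
from cell import arm, eyes, boxes_of, trace, mark_of
def cap(n):
    s=arm.state(); p=eyes.capture(n)
    if n=="wrist":
        T=np.eye(4);T[:3,:3]=R.from_rotvec(s["ee_rot"]).as_matrix();T[:3,3]=s["tool_pos"]
        p["pose"]=T@p["tool_from_camera"]
    return p
def dist(p): return np.array([p["k1"],0,0,0,0.]) # k1 only
def to_plane(p,uv,z):
    uv=np.array(uv,float).reshape(-1,1,2)
    n=cv2.undistortPoints(uv,p["mtx"],dist(p)).reshape(-1,2)
    d=np.c_[n,np.ones(len(n))]@p["pose"][:3,:3].T; o=p["pose"][:3,3]
    return o+d*((z-o[2])/d[:,2])[:,None]
def proj(p,X):
    X=np.array(X,float).reshape(-1,3)
    Ti=np.linalg.inv(p["pose"])
    return cv2.projectPoints(X,cv2.Rodrigues(Ti[:3,:3])[0],Ti[:3,3],p["mtx"],dist(p))[0].reshape(-1,2)
def save(p,f,s=1,pts=()):
    im=cv2.cvtColor(p["img"],cv2.COLOR_RGB2BGR)
    for u in pts: cv2.circle(im,(int(u[0]),int(u[1])),2,(0,255,0),-1)
    cv2.imwrite("pics/"+f,im)
E
python3 - <<'E'
from h import *
for n in ["scene","side","wrist"]:
    p=cap(n)
    for t,z in [("rail_1",.056),("rack",0),("red_end",0),("ingot",0),("ingot_mid",.014),("brass_ingot",0),("copper_ingot",0),("crucible",0),("can",0),("mould",0),("back_stop",0)][:99]:
        r=mark_of(t,p)
        if r: print(n,t,[d["conf"] for d in r]); print((to_plane(p,[d["uv"] for d in r],z)[:,:2]*1000).round().tolist())
    # label / ingot segmentation
    im=p["img"].astype(int); w=((im.min(2)>185)&(im.max(2)-im.min(2)<25)).astype(np.uint8)
    k,l,st,c=cv2.connectedComponentsWithStats(w)
    for i in range(1,k):
        X=to_plane(p,[c[i]],.056)[0]
        if 10<st[i,4]<1500 and .3<X[0]<.9 and abs(X[1])<.4: print("  white",st[i,4],c[i].round(1),(X*1000).round(1)[:2])
E
```

```text
scene rail_1 [0.62, 0.58, 0.58, 0.57, 0.52, 0.47]
[[648.0, 172.0], [650.0, 118.0], [646.0, 57.0], [648.0, -68.0], [646.0, -2.0], [654.0, -124.0]]
scene rack [0.97]
[[653.0, 25.0]]
scene red_end [0.66, 0.63]
[[621.0, 226.0], [682.0, 330.0]]
scene ingot [0.79, 0.64, 0.59]
[[433.0, 254.0], [523.0, 124.0], [335.0, 73.0]]
scene ingot_mid [0.89, 0.6, 0.54]
[[437.0, 248.0], [513.0, 124.0], [328.0, 73.0]]
scene brass_ingot [0.51]
[[640.0, 104.0]]
scene copper_ingot [0.66]
[[644.0, -123.0]]
scene crucible [0.61]
[[434.0, 428.0]]
scene can [0.75, 0.38]
[[567.0, 384.0], [464.0, -441.0]]
scene mould [0.86]
[[463.0, -443.0]]
scene back_stop [0.62]
[[681.0, 35.0]]
  white 98 [294.  181.5] [522.9 112.7]
  white 110 [299.1 192.4] [569.8 114.4]
  white 45 [327.2 205.7] [635.8 175.1]
  white 44 [306.5 209.8] [638.3 115.3]
  white 52 [285.  213.9] [640.5  54.4]
  white 61 [263.6 218. ] [642.8  -4.8]
  white 11 [396.6 216.9] [714.  342.7]
  white 60 [241.6 222.4] [645.3 -64.9]
  white 18 [222.6 226.1] [ 647.7 -115.7]
  white 90 [203.1 238.5] [ 677.8 -169.6]
  white 341 [283.2 299.3] [884.4 -13.9]
side r
[... 1484 characters left out ...]
st ingot [0.84, 0.57]
[[338.0, 80.0], [519.0, 120.0]]
wrist ingot_mid [0.85, 0.82]
[[335.0, 77.0], [515.0, 122.0]]
wrist brass_ingot [0.71, 0.6]
[[631.0, 110.0], [660.0, 49.0]]
wrist copper_ingot [0.83]
[[640.0, -124.0]]
wrist crucible [0.72, 0.6]
[[641.0, 27.0], [631.0, 112.0]]
wrist back_stop [0.61, 0.4]
[[689.0, 28.0], [629.0, 111.0]]
  white 1288 [264.5  42.3] [538.4 123.1]
  white 1305 [215.8  44.5] [493.8 121.3]
  white 82 [241.2  44.5] [517.1 121.3]
  white 439 [371.9  51.6] [638.5 116. ]
  white 401 [368.1 118. ] [640.8  55.2]
  white 42 [509.4 169.7] [800.    3.8]
  white 366 [364.3 177.2] [643.2  -4.8]
  white 315 [360.3 230.4] [645.4 -64.9]
  white 24 [506.5 339.9] [ 859.1 -223.5]
```

Call:
jog_arm --pt "-1 0 0 20 45 15 -1" --pt "-2.3 0 0 50 90 30 -1" --pt "-2.3 0 0 90 135 45 -1" --pt "-2.3 0 0 130 178 60 -1" --pt "-2.3 0 0 150 178 60 -1" --pt "-2.3 0 0 150 178 60 -1" --pt "-2.3 0 0 150 178 60 -1" --pt "-2.3 0 0 150 178 60 -1"

```text
clock: 4.15
tool_pos: [0.5853, 0.1775, 0.2559]
ee_rot: [-0.031, 1.569, 0.031]
force: [0.9, 0.5, -0.0]
gripper_width: 0.0856
```

```bash
python3 - <<'E'
from h import *
s=arm.state();print(s["tool_pos"],s["ee_rot"],s["force"],s["gripper_width"])
p=cap("wrist");save(p,"w1.png");p=cap("side");save(p,"s1.png")
im=cv2.imread("pics/s1.png");cv2.imwrite("pics/s1z.png",cv2.resize(im[120:320,120:380],None,fx=3,fy=3))
E
```

```text
[0.58529896 0.17752607 0.25592867] [-0.03074041  1.56876675  0.03109151] [ 0.92846155  0.51524908 -0.00745407] 0.0856145020540012
```

View pics/w1.png

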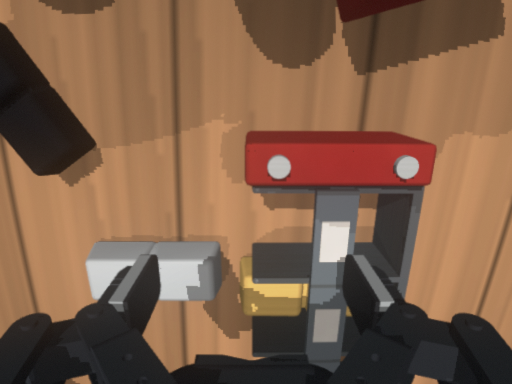

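View pics/s1z.png

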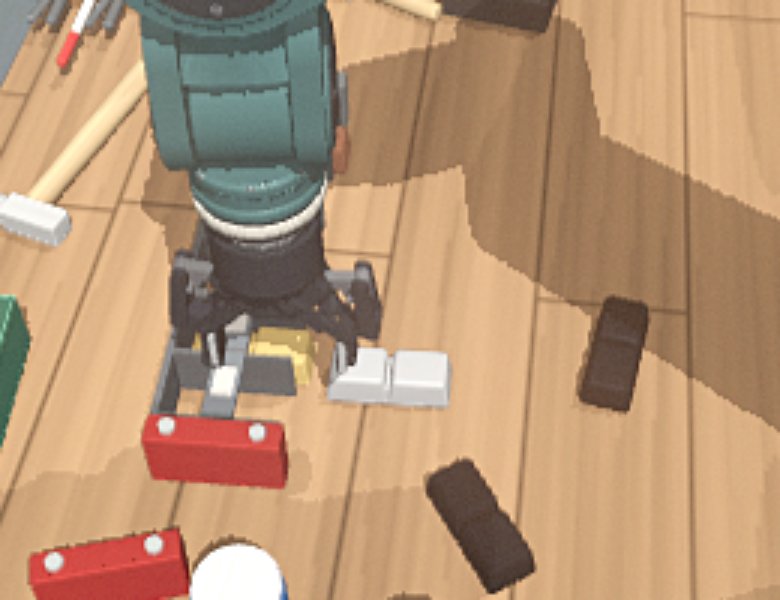

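```bash
python3 - <<'E'
from h import *
p=cap("wrist")
Ti=p["pose"]@np.linalg.inv(p["tool_from_camera"])
for L in (.155,.16,.173):
  X=np.array([[L,y,z,1] for z in(-.043,.043,.057) for y in (-.011,.011)])@Ti.T
  print(L,proj(p,X[:,:3]).round().tolist(),X[2,:3])
im=p["img"].astype(int)
w=((im.min(2)>170)&(im.max(2)-im.min(2)<35)).astype(np.uint8)
k,l,st,c=cv2.connectedComponentsWithStats(w)
for i in range(1,k):
  if st[i,4]>60: print(st[i],c[i].round(1),(to_plane(p,[c[i]],.056)[0]*1000).round(1))
r=((im[...,0]>120)&(im[...,1]<70)).astype(np.uint8); 
k,l,st,c=cv2.connectedComponentsWithStats(r); print(st[1:][st[1:,4]>100])
print((to_plane(p,[[248,184],[430,184],[318,190],[356,190],[338,287]],.056)*1000).round(1))
E
```

```text
0.155 [[157.0, 298.0], [152.0, 256.0], [342.0, 297.0], [346.0, 255.0], [371.0, 297.0], [377.0, 255.0]] [0.628791   0.1683748  0.10067289]
0.16 [[159.0, 291.0], [155.0, 250.0], [339.0, 291.0], [343.0, 250.0], [368.0, 291.0], [373.0, 250.0]] [0.62879795 0.16837593 0.09567289]
0.173 [[166.0, 276.0], [162.0, 238.0], [332.0, 276.0], [336.0, 238.0], [359.0, 276.0], [364.0, 237.0]] [0.62881603 0.16837884 0.0826729 ]
[269 157  21  21 356] [279.  167.1] [600.  218.7  56. ]
[398 157  21  21 345] [407.9 167.3] [671.1 221.5  56. ]
[ 320  223   30   40 1036] [333.9 241.4] [635.3 175.4  56. ]
[ 86 260  49  39 984] [103.7 273.4] [496.7 148.1  56. ]
[ 159  260   45   40 1428] [178.  277.7] [542.7 147.3  56. ]
[[ 245  142  192   44 6908]]
[[583.5 208.6  56. ]
 [685.7 212.5  56. ]
 [622.6 206.6  56. ]
 [643.9 207.4  56. ]
 [641.7 144.2  56. ]]
```

Label 1 measures (635,175), which agrees with the first measurement. The open tips lie about 0.159 m ahead of the flange, so I go down onto rail 1.

Call:
jog_arm --pt "0 0 0 12 0 0 -1" --pt "0 0 0 22 0 0 -1" --pt "0 0 0 30 0 0 -1" --pt "0 0 0 33 0 0 -1" --pt "0 0 0 33 0 0 -1" --pt "0 0 0 33 0 0 -1"

```text
clock: 5.05
tool_pos: [0.5853, 0.1778, 0.2227]
ee_rot: [-0.031, 1.569, 0.031]
force: [-0.0, 0.5, 0.6]
gripper_width: 0.0856
```

Call:
jog_arm --pt "0 0 0 1 0 0 -1" --pt "0 0 0 2 0 0 -1" --pt "0 0 0 3 0 0 -1" --pt "0 0 0 3 0 0 -1"

```text
clock: 5.55
tool_pos: [0.5852, 0.1778, 0.2196]
ee_rot: [-0.031, 1.569, 0.031]
force: [0.1, 0.2, 0.6]
gripper_width: 0.0851
```

Call:
jog_arm --pt "0 0 0 1 0 0 -1" --pt "0 0 0 2 0 0 -1" --pt "0 0 0 3 0 0 -1" --pt "0 0 0 3 0 0 -1"

```text
clock: 6.05
tool_pos: [0.5852, 0.1777, 0.2165]
ee_rot: [-0.031, 1.569, 0.031]
force: [-0.2, 0.1, -0.5]
gripper_width: 0.0853
```

Call:
jog_arm --pt "0 0 0 0.7 0 0 -1" --pt "0 0 0 1.4 0 0 -1" --pt "0 0 0 2 0 0 -1" --pt "0 0 0 2 0 0 -1"

```text
clock: 6.55
tool_pos: [0.5852, 0.1778, 0.216]
ee_rot: [-0.031, 1.568, 0.031]
force: [-8.0, -1.3, 20.6]
gripper_width: 0.085
```

```bash
python3 - <<'E'
from h import *
s=arm.state();print(s["tool_pos"],s["force"],s["wrist_torque"])
p=cap("wrist");save(p,"w2.png");p=cap("side");save(p,"s2.png");p=cap("scene");save(p,"c2.png")
a=cv2.imread("pics/s2.png")[160:290,150:300];b=cv2.imread("pics/c2.png")[130:260,250:400]
cv2.imwrite("pics/z2.png",cv2.resize(np.hstack([a,b]),None,fx=2.6,fy=2.6,interpolation=cv2.INTER_CUBIC))
E
```

```text
[0.58517635 0.17775438 0.21597724] [-8.01838653 -1.29745416 20.58715319] [-0.30383353  0.70240551 -0.02252169]
```

View pics/z2.png

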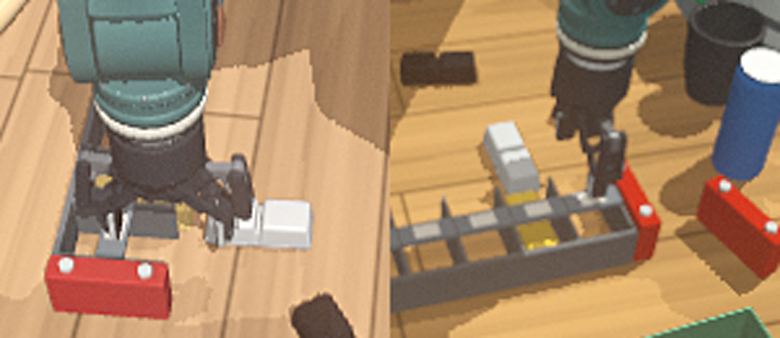

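View pics/w2.png

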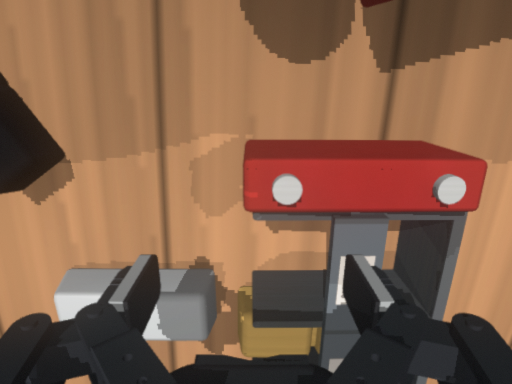

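Contact on rail 1 (20 N at TCP z = 0.216). I ease to a light press and slide toward -y.

Call:
jog_arm --pt "0 0 0 0.5 0 0 -1" --pt "0 0 0 0.5 -6 0 -1" --pt "0 0 0 0.5 -12 0 -1" --pt "0 0 0 0.5 -18 0 -1" --pt "0 0 0 0.5 -24 0 -1" --pt "0 0 0 0.5 -30 0 -1"

```text
clock: 7.45
tool_pos: [0.5868, 0.1478, 0.216]
ee_rot: [-0.03, 1.566, 0.033]
force: [0.3, 5.2, 7.8]
gripper_width: 0.0856
```

Call:
jog_arm --pt "0 0 0 0.5 -6 0 -1" --pt "0 0 0 0.5 -12 0 -1" --pt "0 0 0 0.5 -18 0 -1" --pt "0 0 0 0.5 -24 0 -1" --pt "0 0 0 0.5 -30 0 -1" --pt "0 0 0 0.5 -36 0 -1" --pt "0 0 0 0.5 -42 0 -1" --pt "0 0 0 0.5 -48 0 -1"

```text
clock: 8.45
tool_pos: [0.5891, 0.0998, 0.2159]
ee_rot: [-0.03, 1.565, 0.034]
force: [-0.8, 4.2, 6.4]
gripper_width: 0.0858
```

Call:
jog_arm --pt "0 0 0 0.6 -6 0 -1" --pt "0 0 0 0.6 -12 0 -1" --pt "0 0 0 0.6 -18 0 -1" --pt "0 0 0 0.6 -24 0 -1"

```text
clock: 8.95
tool_pos: [0.5905, 0.0759, 0.2158]
ee_rot: [-0.029, 1.563, 0.036]
force: [-0.7, 4.7, 7.4]
gripper_width: 0.0856
```

Call:
jog_arm --pt "0 0 0 0.6 -6 0 -1" --pt "0 0 0 0.6 -12 0 -1" --pt "0 0 0 0.6 -18 0 -1" --pt "0 0 0 0.6 -20 0 -1"

```text
clock: 9.45
tool_pos: [0.5918, 0.0557, 0.2158]
ee_rot: [-0.029, 1.561, 0.037]
force: [-0.2, 4.8, 7.2]
gripper_width: 0.0853
```

Call:
jog_arm --pt "0 0 0 -8 0 0 -1" --pt "0 0 0 -20 0 0 -1" --pt "0 0 0 -40 0 0 -1" --pt "0 0 0 -60 10 -10 -1" --pt "0 0 0 -80 60 -50 -0.5" --pt "0 0 0 -80 110 -80 -0.5" --pt "0 0 0 -80 110 -80 -0.5" --pt "0 0 0 -80 110 -80 -0.5"

```text
clock: 10.45
tool_pos: [0.5062, 0.1622, 0.2962]
ee_rot: [-0.03, 1.56, 0.038]
force: [-0.0, -0.7, 0.5]
gripper_width: 0.064
```

```bash
python3 - <<'E'
from h import *
s=arm.state();print(s["tool_pos"],s["ee_rot"],s["force"],s["gripper_width"])
p=cap("wrist");save(p,"w3.png")
for t,z in (("ingot",0),("ingot_mid",.014)):
  print(t,[(d["conf"],(to_plane(p,[d["uv"]],z)[0]*1000).round().tolist()) for d in mark_of(t,p)])
p=cap("side");save(p,"s3.png")
E
```

```text
[0.50619158 0.16221843 0.29618887] [-0.0296385   1.56028443  0.03752159] [-0.01181893 -0.68186772  0.47959481] 0.0639848334256219
ingot [(0.91, [430.0, 246.0, 0.0]), (0.88, [337.0, 80.0, 0.0]), (0.85, [517.0, 122.0, 0.0])]
ingot_mid [(0.86, [331.0, 78.0, 14.0]), (0.63, [433.0, 247.0, 14.0]), (0.61, [515.0, 125.0, 14.0])]
```

View pics/w3.png

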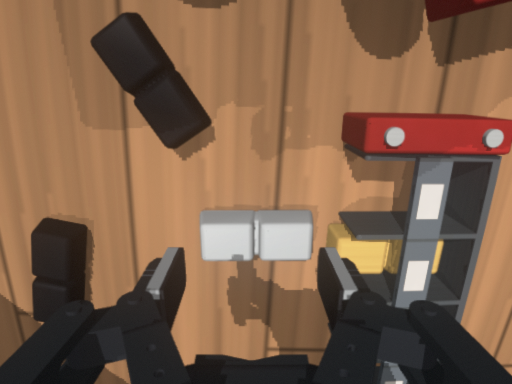

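```bash
cat >> h.py <<'E'
def fit_ingot(p,guess):
    """fit (x,y,yaw) of silver ingot by matching silhouette hull of box to mask"""
    from scipy.optimize import minimize
    ms=trace("ingot",p)
    best=None
    for d in ms:
        m=d["mask"]
        v=p["img"][m]; 
        if np.median(v.min(1))<110: continue
        u=np.argwhere(m).mean(0)[::-1]; q=to_plane(p,[u],.02)[0]
        e=np.hypot(*(q[:2]-guess[:2]))
        if best is None or e<best[0]: best=(e,m,d["conf"])
    m=best[1]
    dt=cv2.distanceTransform((~m).astype(np.uint8),cv2.DIST_L2,3)-cv2.distanceTransform(m.astype(np.uint8),cv2.DIST_L2,3)
    def outline(a):
        c,s=np.cos(a[2]),np.sin(a[2]);P=[]
        for z,w in((0,.021),(.014,.021),(.028,.0185)):
            for sx,sy in((1,1),(1,-1),(-1,-1),(-1,1)):
                x,y=sx*(.05 if z<.02 else .0475),sy*w;P.append([a[0]+c*x-s*y,a[1]+s*x+c*y,z])
        return cv2.convexHull(proj(p,P).astype(np.float32)).reshape(-1,2)
    def cost(a):
        h=cv2.convexHull((outline(a)*8).astype(np.float32)).reshape(-1,2)
        img=np.zeros((384,512),np.uint8);cv2.fillPoly(img,[np.round(h*2).astype(int).reshape(-1,1,2)],255,lineType=cv2.LINE_AA,shift=4)
        return np.abs(img/255.-m).sum()
    r=None
    for y in (-.1,0,.1):
        q=minimize(cost,[guess[0],guess[1],guess[2]+y],method="Nelder-Mead",options=dict(initial_simplex=[[guess[0],guess[1],guess[2]+y],[guess[0]+.01,guess[1],guess[2]+y],[guess[0],guess[1]+.01,guess[2]+y],[guess[0],guess[1],guess[2]+y+.08]],xatol=1e-4,fatol=.5))
        if r is None or q.fun<r.fun:r=q
    print("ingot fit mm,deg",(r.x[:2]*1000).round(1),round(float(np.degrees(r.x[2])),2),"cost",round(r.fun),"mask",int(m.sum()),"conf",best[2])
    return r.x
def rackframe(xy,yaw=0):
    th=np.radians(2.32); d=np.array(xy[:2])-np.array([.6394,.0545])
    # relative to bay-3 rail label
    return (np.array([d@[np.cos(th),np.sin(th)],d@[-np.sin(th),np.cos(th)]])*1000).round(1), round(float(np.degrees(yaw))-2.32,2)
E
python3 - <<'E'
from h import *
for n in("wrist","side","scene"):
    p=cap(n);a=fit_ingot(p,[.515,.122,.04]);print(n,rackframe(a,a[2]))
E
```

```text
ingot fit mm,deg [516.8 123.3] 3.09 cost 1029 mask 5586 conf 0.64
wrist (array([-119.8,   73.7]), 0.77)
ingot fit mm,deg [511.1 121.7] 5.15 cost 150 mask 764 conf 0.64
side (array([-125.5,   72.3]), 2.83)
ingot fit mm,deg [511.3 124.9] -1.37 cost 98 mask 401 conf 0.73
scene (array([-125.1,   75.5]), -3.69)
```

Call:
jog_arm --pt "0 0.6 0 0 10 8 -0.2" --pt "0 0.6 0 30 10 8 -0.2" --pt "0 0.6 0 60 10 8 -0.2" --pt "0 0.6 0 85 10 8 -0.2" --pt "0 0.6 0 100 10 8 -0.2" --pt "0 0.6 0 104 10 8 -0.2" --pt "0 0.6 0 104 10 8 -0.2" --pt "0 0.6 0 104 10 8 -0.2"

```text
clock: 11.95
tool_pos: [0.5155, 0.1726, 0.1923]
ee_rot: [-0.029, 1.571, 0.036]
force: [0.2, 0.2, 0.4]
gripper_width: 0.0509
```

```bash
python3 - <<'E'
from h import *
s=arm.state();print(s["tool_pos"],s["ee_rot"],s["force"],s["gripper_width"])
p=cap("wrist");save(p,"w4.png")
p=cap("side");save(p,"s4.png");p=cap("scene");save(p,"c4.png")
a=cv2.imread("pics/s4.png")[180:310,190:340];b=cv2.imread("pics/c4.png")[110:240,230:380]
cv2.imwrite("pics/z4.png",cv2.resize(np.hstack([a,b]),None,fx=2.6,fy=2.6,interpolation=cv2.INTER_CUBIC))
E
```

```text
[0.51548211 0.17258418 0.1923172 ] [-0.02853688  1.57063049  0.03648125] [0.21839599 0.19796096 0.3706744 ] 0.05090317839267585
```

View pics/z4.png

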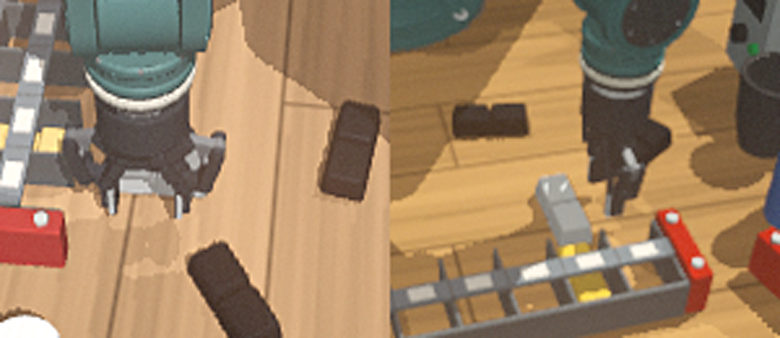

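View pics/w4.png

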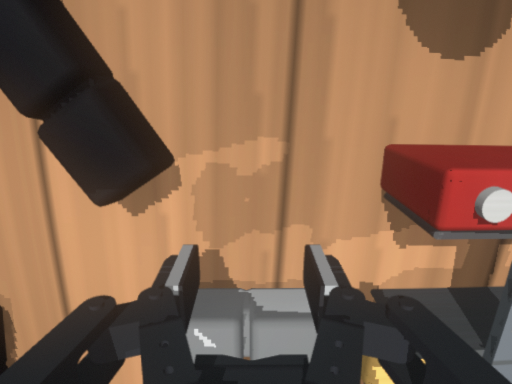

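Call:
jog_arm --pt "0 0 0 5 0 0 -0.2" --pt "0 0 0 10 0 0 -0.2" --pt "0 0 0 13 0 0 -0.2" --pt "0 0 0 13 0 0 -0.2" --pt "0 0 0 13 -4 0 -0.2" --pt "0 0 0 13 -8 0 -0.2" --pt "0 0 0 13 -12 0 -0.2" --pt "0 0 0 13 -16 0 -0.2" --pt "0 0 0 13 -20 0 -0.2" --pt "0 0 0 13 -23 0 -0.2"

```text
clock: 13.35
tool_pos: [0.5163, 0.1494, 0.179]
ee_rot: [-0.028, 1.571, 0.037]
force: [0.0, 1.9, -0.1]
gripper_width: 0.051
```

```bash
python3 - <<'E'
from h import *
s=arm.state();print(s["tool_pos"],s["ee_rot"],s["force"],s["gripper_width"])
p=cap("wrist");save(p,"w5.png")
p=cap("side");save(p,"s5.png");p=cap("scene");save(p,"c5.png")
a=cv2.imread("pics/s5.png")[180:310,190:340];b=cv2.imread("pics/c5.png")[110:240,230:380]
cv2.imwrite("pics/z5.png",cv2.resize(np.hstack([a,b]),None,fx=2.6,fy=2.6,interpolation=cv2.INTER_CUBIC))
E
```

```text
[0.51632212 0.1494039  0.17902961] [-0.0282813   1.57076186  0.03665012] [ 0.00241811  1.94766923 -0.14875693] 0.05096122400167479
```

View pics/z5.png

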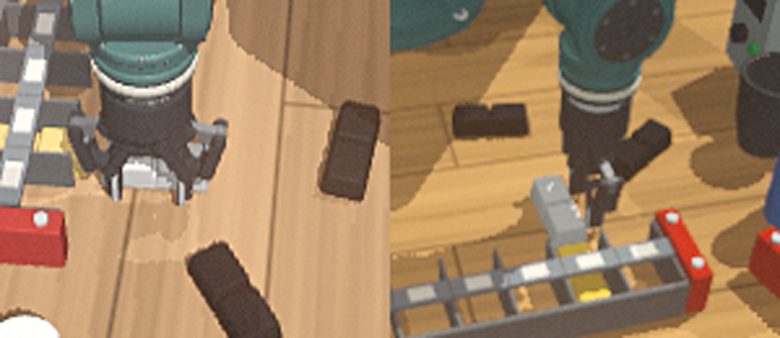

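View pics/w5.png

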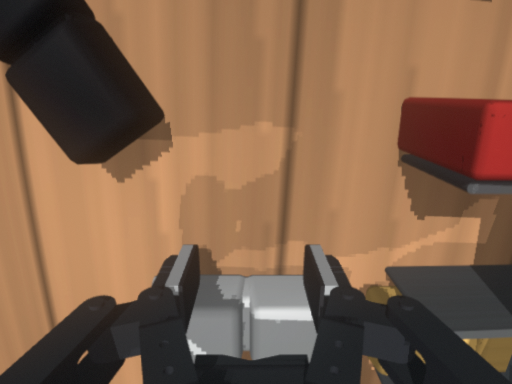

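Contact made (1.9 N along y). I push sideways, slowly.

Call:
jog_arm --pt "0 0 0 0 -4 0 -0.2" --pt "0 0 0 0 -8 0 -0.2" --pt "0 0 0 0 -12 0 -0.2" --pt "0 0 0 0 -16 0 -0.2" --pt "0 0 0 0 -20 0 -0.2" --pt "0 0 0 0 -24 0 -0.2" --pt "0 0 0 0 -28 0 -0.2" --pt "0 0 0 0 -32 0 -0.2" --pt "0 0 0 0 -36 0 -0.2" --pt "0 0 0 0 -40 0 -0.2" --pt "0 0 0 0 -44 0 -0.2" --pt "0 0 0 0 -48 0 -0.2" --pt "0 0 0 0 -52 0 -0.2" --pt "0 0 0 0 -56 0 -0.2" --pt "0 0 0 0 -60 0 -0.2" --pt "0 0 0 0 -62 0 -0.2" --pt "0 0 0 0 -62 0 -0.2"

```text
clock: 15.62
tool_pos: [0.5188, 0.0873, 0.1786]
ee_rot: [-0.029, 1.571, 0.035]
force: [0.9, 0.3, -0.2]
gripper_width: 0.0512
```

```bash
python3 - <<'E'
from h import *
s=arm.state();print(s["tool_pos"],s["ee_rot"],s["force"],s["gripper_width"])
for n in("scene","side"):
    p=cap(n);a=fit_ingot(p,[.515,.055,.04]);print(n,rackframe(a,a[2])); save(p,n+"6.png")
a=cv2.imread("pics/side6.png")[150:280,170:320];b=cv2.imread("pics/scene6.png")[110:240,210:360]
cv2.imwrite("pics/z6.png",cv2.resize(np.hstack([a,b]),None,fx=2.6,fy=2.6,interpolation=cv2.INTER_CUBIC))
E
```

```text
[0.51881421 0.08725309 0.17861319] [-0.02872626  1.57108948  0.03537926] [ 0.91441177  0.25718925 -0.22839407] 0.051249058116159325
ingot fit mm,deg [517.4  56.6] -3.2 cost 92 mask 401 conf 0.83
scene (array([-121.8,    7. ]), -5.52)
ingot fit mm,deg [515.   54.5] -2.93 cost 586 mask 242 conf 0.68
side (array([-124.3,    5. ]), -5.25)
```

View pics/z6.png

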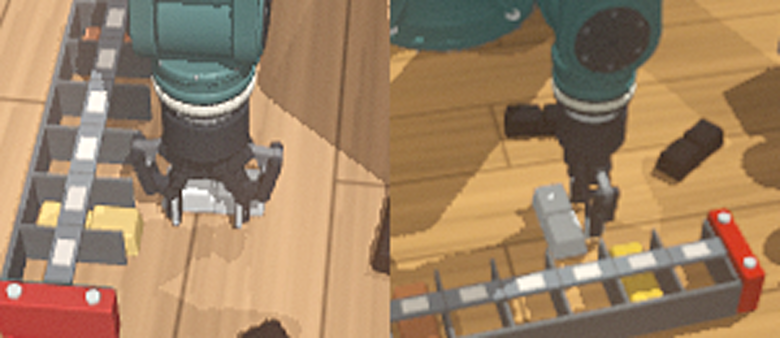

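Call:
jog_arm --pt "0 0 0 0 -3 0 -0.2" --pt "0 0 0 0 -6 0 -0.2" --pt "0 0 0 0 -6 0 -0.2" --pt "0 0 0 0 4 0 -0.2" --pt "0 0 0 0 16 0 -0.2" --pt "0 0 0 -10 20 0 -0.2" --pt "0 0 0 -50 20 -30 -0.2" --pt "0 0 0 -100 20 -60 -0.2" --pt "0 0 0 -120 0 -80 0.5" --pt "0 0 0 -120 -20 -80 0.5" --pt "0 0 0 -120 -20 -80 0.5"

```text
clock: 17.2
tool_pos: [0.4397, 0.0632, 0.2994]
ee_rot: [-0.028, 1.57, 0.035]
force: [1.0, -0.7, 0.4]
gripper_width: 0.0218
```

```bash
python3 - <<'E'
from h import *
s=arm.state();print(s["tool_pos"],s["ee_rot"],s["force"],s["gripper_width"])
for n in("scene","side","wrist"):
    p=cap(n);a=fit_ingot(p,[.515,.05,.04]);print(n,rackframe(a,a[2])); 
save(p,"w7.png")
print([(d["conf"],(to_plane(p,[d["uv"]],.014)[0]*1000).round().tolist()) for d in mark_of("ingot_mid",p)])
E
```

```text
[0.43968421 0.06323114 0.29943554] [-0.02799253  1.56975071  0.034662  ] [ 1.02238145 -0.70063142  0.38075174] 0.021760465462786104
ingot fit mm,deg [516.5  51.2] -3.42 cost 110 mask 381 conf 0.9
scene (array([-122.9,    1.6]), -5.74)
ingot fit mm,deg [514.4  47.8] 3.93 cost 135 mask 697 conf 0.78
side (array([-125.2,   -1.7]), 1.61)
ingot fit mm,deg [517.   49.8] -0.19 cost 938 mask 5881 conf 0.78
wrist (array([-122.5,    0.2]), -2.51)
[(0.69, [518.0, 48.0, 14.0]), (0.57, [336.0, 80.0, 14.0])]
```

View pics/w7.png

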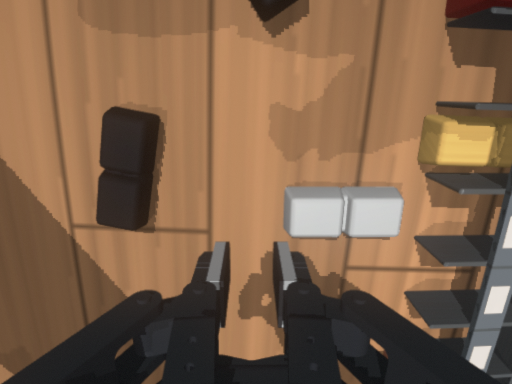

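Ingot is centred on bay 3 within about 2 mm, and its yaw is within about 2° of the rack's. Now turn the wrist so that both fingertips bear on its rear end.

Call:
jog_arm --pt "10 0 0 0 -5 0 0.6" --pt "20 0 0 0 -10 0 0.6"

```text
clock: 17.8
tool_pos: [0.4402, 0.0543, 0.2982]
ee_rot: [0.249, 1.559, -0.242]
force: [0.2, 0.2, -0.5]
gripper_width: 0.0171
```

```bash
python3 - <<'E'
from h import *
s=arm.state();print(s["qpos"].round(3),s["tool_pos"],R.from_rotvec(s["ee_rot"]).as_matrix().round(3))
E
```

```text
[-0.063  0.191 -0.452  0.93   0.004  1.821] [0.44024903 0.05430587 0.29816626] [[-0.002  0.307  0.952]
 [ 0.005  0.952 -0.307]
 [-1.     0.004 -0.003]]
```

Call:
jog_arm --pt "-10 0 0 0 -2 1 0.6" --pt "-20 0 0 0 -5 2 0.6" --pt "-30 0 0 0 -7.5 2.5 0.6" --pt "-40 0 0 0 -7.5 2.5 0.6" --pt "-50 0 0 0 -7.5 2.5 0.6" --pt "-60 0 0 0 -7.5 2.5 0.6" --pt "-70 0 0 0 -7.5 2.5 0.6" --pt "-80 0 0 0 -7.5 2.5 0.6" --pt "-90 0 0 0 -7.5 2.5 0.6" --pt "-100 0 0 0 -7.5 2.5 0.6" --pt "-110 0 0 0 -7.5 2.5 0.6" --pt "-110 0 0 0 -7.5 2.5 0.6" --pt "-110 0 0 0 -7.5 2.5 0.6" --pt "-110 0 0 0 -7.5 2.5 0.6"

```text
clock: 19.55
tool_pos: [0.4403, 0.0465, 0.2981]
ee_rot: [-1.23, 1.19, 1.238]
force: [0.4, -0.6, -0.0]
gripper_width: 0.0167
```

```bash
python3 - <<'E'
from h import *
s=arm.state();print(s["qpos"].round(3),s["tool_pos"],R.from_rotvec(s["ee_rot"]).as_matrix().round(3),s["gripper_width"])
p=cap("wrist");save(p,"w8.png")
E
```

```text
[-0.08   0.189 -0.454  0.929  0.004 -0.115] [0.44031714 0.04648363 0.29809874] [[-0.002 -0.999 -0.035]
 [ 0.005 -0.035  0.999]
 [-1.     0.001  0.005]] 0.016738268238636198
```

View pics/w8.png

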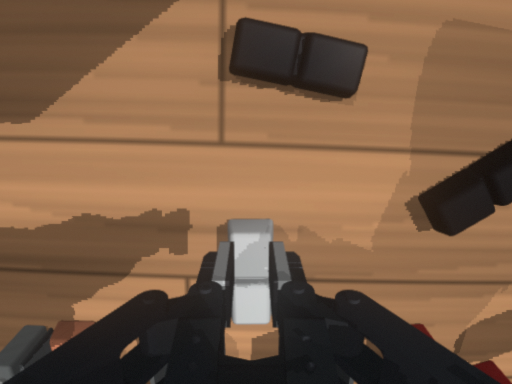

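Call:
jog_arm --pt "0 0 0 30 0 0 0.6" --pt "0 0 0 60 0 0 0.6" --pt "0 0 0 85 0 0 0.6" --pt "0 0 0 100 0 0 0.6" --pt "0 0 0 108 0 0 0.6" --pt "0 0 0 113 0 0 0.6" --pt "0 0 0 113 0 0 0.6" --pt "0 0 0 113 0 0 0.6"

```text
clock: 20.6
tool_pos: [0.4403, 0.047, 0.1855]
ee_rot: [-1.231, 1.19, 1.238]
force: [0.5, -0.3, 0.2]
gripper_width: 0.0172
```

```bash
python3 - <<'E'
from h import *
s=arm.state();print(s["tool_pos"],s["force"],s["gripper_width"])
p=cap("side");save(p,"s9.png");p=cap("scene");save(p,"c9.png")
a=cv2.imread("pics/s9.png")[150:280,190:340];b=cv2.imread("pics/c9.png")[110:240,210:360]
cv2.imwrite("pics/z9.png",cv2.resize(np.hstack([a,b]),None,fx=2.6,fy=2.6,interpolation=cv2.INTER_CUBIC))
E
```

```text
[0.44031722 0.04695984 0.18553081] [ 0.46294585 -0.34205787  0.24524232] 0.017174062673617093
```

View pics/z9.png

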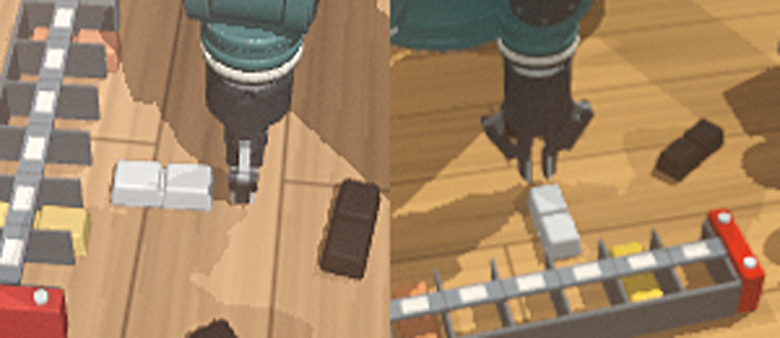

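Call:
jog_arm --pt "0 0 0 3 0 0 0.6" --pt "0 0 0 4 -4 0 0.6" --pt "0 0 0 4 -8 0 0.6" --pt "0 0 0 4 -12 0 0.6" --pt "0 0 0 4 -16 0 0.6" --pt "0 0 0 4 -20 0 0.6" --pt "0 0 0 4 -24 0 0.6" --pt "0 0 0 4 -28 0 0.6" --pt "0 0 0 4 -32 0 0.6" --pt "0 0 0 4 -36 0 0.6" --pt "0 0 0 4 -40 0 0.6" --pt "0 0 0 4 -40 0 0.6"

```text
clock: 22.2
tool_pos: [0.4807, 0.0484, 0.1815]
ee_rot: [-1.231, 1.189, 1.237]
force: [-0.5, -0.3, 0.1]
gripper_width: 0.017
```

```bash
python3 - <<'E'
from h import *
s=arm.state();print(s["tool_pos"],s["force"],s["gripper_width"])
for n in("scene","side"):
    p=cap(n);a=fit_ingot(p,[.54,.05,.04]);print(n,rackframe(a,a[2])); save(p,n+"10.png")
a=cv2.imread("pics/side10.png")[150:280,190:340];b=cv2.imread("pics/scene10.png")[110:240,210:360]
cv2.imwrite("pics/z10.png",cv2.resize(np.hstack([a,b]),None,fx=2.6,fy=2.6,interpolation=cv2.INTER_CUBIC))
E
```

```text
[0.48069718 0.04836256 0.18148185] [-0.47321554 -0.27457643  0.13931736] 0.016994627374443082
ingot fit mm,deg [532.5  52.9] -1.03 cost 141 mask 368 conf 0.74
scene (array([-106.9,    2.7]), -3.35)
ingot fit mm,deg [540.9  50.4] 6.98 cost 186 mask 642 conf 0.7
side (array([-98.6,  -0.1]), 4.66)
```

View pics/z10.png

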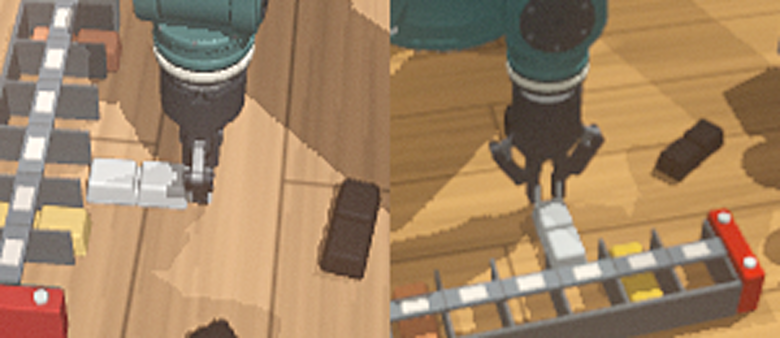

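Call:
jog_arm --pt "0 0 0 0 -4 0 0.6" --pt "0 0 0 0 -8 0 0.6" --pt "0 0 0 0 -12 0 0.6" --pt "0 0 0 0 -16 0 0.6" --pt "0 0 0 0 -20 0 0.6" --pt "0 0 0 0 -24 0 0.6" --pt "0 0 0 0 -28 0 0.6" --pt "0 0 0 0 -32 0 0.6" --pt "0 0 0 0 -36 0 0.6" --pt "0 0 0 0 -40 0 0.6"

```text
clock: 23.65
tool_pos: [0.5205, 0.0498, 0.1815]
ee_rot: [-1.231, 1.19, 1.237]
force: [-0.9, 0.6, 0.1]
gripper_width: 0.0169
```

```bash
python3 - <<'E'
from h import *
s=arm.state();print(s["tool_pos"],s["force"],s["gripper_width"])
for n in("scene","side"):
    p=cap(n); save(p,n+"11.png")
a=cv2.imread("pics/side11.png")[150:280,170:320];b=cv2.imread("pics/scene11.png")[130:260,210:360]
cv2.imwrite("pics/z11.png",cv2.resize(np.hstack([a,b]),None,fx=2.6,fy=2.6,interpolation=cv2.INTER_CUBIC))
E
```

```text
[0.52053507 0.04975458 0.18148669] [-0.8641071   0.55986809  0.09263591] 0.016897215455530752
```

View pics/z11.png

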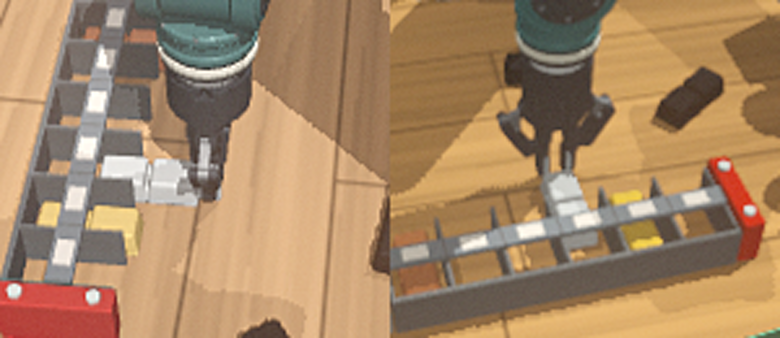

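Call:
jog_arm --pt "0 0 0 0 -4 0 0.6" --pt "0 0 0 0 -8 0 0.6" --pt "0 0 0 0 -12 0 0.6" --pt "0 0 0 0 -16 0 0.6" --pt "0 0 0 0 -20 0 0.6" --pt "0 0 0 0 -24 0 0.6" --pt "0 0 0 0 -28 0 0.6" --pt "0 0 0 0 -32 0 0.6" --pt "0 0 0 0 -36 0 0.6" --pt "0 0 0 0 -40 0 0.6"

```text
clock: 25.0
tool_pos: [0.561, 0.0512, 0.1815]
ee_rot: [-1.232, 1.189, 1.237]
force: [-1.0, -0.9, 0.4]
gripper_width: 0.017
```

Call:
jog_arm --pt "0 0 0 0 -1.5 0 0.6" --pt "0 0 0 0 -3 0 0.6" --pt "0 0 0 0 -4.5 0 0.6" --pt "0 0 0 0 -6 0 0.6"

```text
clock: 25.5
tool_pos: [0.5671, 0.0514, 0.1815]
ee_rot: [-1.232, 1.189, 1.237]
force: [-0.7, -0.4, -0.0]
gripper_width: 0.0172
```

Call:
jog_arm --pt "0 0 0 0 -1 0 0.6" --pt "0 0 0 0 -2 0 0.6" --pt "0 0 0 0 -3 0 0.6"

```text
clock: 25.88
tool_pos: [0.5701, 0.0515, 0.1815]
ee_rot: [-1.232, 1.189, 1.237]
force: [-1.6, -0.0, 0.1]
gripper_width: 0.0172
```

Call:
jog_arm --pt "0 0 0 0 -1 0 0.6" --pt "0 0 0 0 -2 0 0.6" --pt "0 0 0 0 -2 0 0.6"

```text
clock: 26.25
tool_pos: [0.5723, 0.0515, 0.1816]
ee_rot: [-1.232, 1.189, 1.237]
force: [0.9, 0.5, -0.2]
gripper_width: 0.0171
```

Call:
jog_arm --pt "0 0 0 0 -1 0 0.6" --pt "0 0 0 0 -1.5 0 0.6" --pt "0 0 0 0 -1.5 0 0.6"

```text
clock: 26.62
tool_pos: [0.5738, 0.0516, 0.1816]
ee_rot: [-1.232, 1.189, 1.237]
force: [-0.3, -0.4, -0.5]
gripper_width: 0.0176
```

```bash
python3 - <<'E'
from h import *
s=arm.state();print(s["tool_pos"],s["force"],s["gripper_width"])
for n in("scene","side"):
    p=cap(n); save(p,n+"12.png")
a=cv2.imread("pics/side12.png")[150:280,170:320];b=cv2.imread("pics/scene12.png")[130:260,210:360]
cv2.imwrite("pics/z12.png",cv2.resize(np.hstack([a,b]),None,fx=2.6,fy=2.6,interpolation=cv2.INTER_CUBIC))
E
```

```text
[0.57384532 0.05157364 0.18156755] [-0.28374924 -0.39281404 -0.51483252] 0.017561637680057085
```

View pics/z12.png

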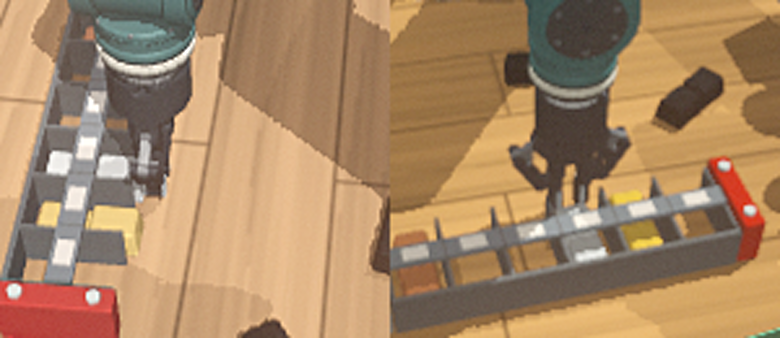

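Call:
jog_arm --pt "0 0 0 0 -1 0 0.6" --pt "0 0 0 0 -2 0 0.6" --pt "0 0 0 0 -2 0 0.6"

```text
clock: 27.1
tool_pos: [0.5746, 0.0517, 0.1813]
ee_rot: [-1.23, 1.191, 1.239]
force: [-11.1, -0.6, 6.6]
gripper_width: 0.0167
```

Call:
jog_arm --pt "0 0 0 0 -1 0 0.6" --pt "0 0 0 0 -1.5 0 0.6" --pt "0 0 0 0 -1.5 0 0.6"

```text
clock: 27.48
tool_pos: [0.5751, 0.0518, 0.1812]
ee_rot: [-1.229, 1.193, 1.241]
force: [-10.0, -1.9, 5.9]
gripper_width: 0.0172
```

Resistance of about 10 N at TCP x = 0.575 m, against 0.574 m predicted for home. I back off and check.

Call:
jog_arm --pt "0 0 0 0 5 0 0.6" --pt "0 0 0 0 20 0 0.6" --pt "0 0 0 0 50 0 0.6" --pt "0 0 0 -30 90 0 0.6" --pt "0 0 0 -80 120 0 0.6" --pt "0 0 0 -130 120 0 0.6" --pt "0 0 0 -180 120 0 0.6" --pt "0 0 0 -200 120 0 0.6" --pt "0 0 0 -200 120 0 0.6"

```text
clock: 28.6
tool_pos: [0.4565, 0.0467, 0.3831]
ee_rot: [-1.231, 1.191, 1.238]
force: [0.2, -0.4, -0.7]
gripper_width: 0.0173
```

```bash
python3 - <<'E'
from h import *
s=arm.state();print(s["tool_pos"],s["force"],s["gripper_width"])
for n in("scene","side","wrist"):
    p=cap(n); save(p,n+"13.png")
    for t in("ingot","brass_ingot","copper_ingot"):
        print(n,t,[(d["conf"],rackframe(to_plane(p,[d["uv"]],0)[0])[0].tolist()) for d in mark_of(t,p)])
a=cv2.imread("pics/side13.png")[130:290,160:310];b=cv2.imread("pics/scene13.png")[130:290,200:350]
cv2.imwrite("pics/z13.png",cv2.resize(np.hstack([a,b]),None,fx=2.6,fy=2.6,interpolation=cv2.INTER_CUBIC))
E
```

```text
[0.45652807 0.04672727 0.38307495] [ 0.19350215 -0.39093645 -0.66667188] 0.017274332548344446
scene ingot [(0.86, [-188.5, 202.2]), (0.68, [-299.7, 33.9])]
scene brass_ingot [(0.69, [-8.7, 45.0])]
scene copper_ingot [(0.49, [3.1, -173.8])]
side ingot [(0.88, [-203.0, 198.4]), (0.76, [-9.4, 3.3]), (0.62, [-304.8, 26.4])]
side brass_ingot [(0.5, [-11.3, 67.6])]
side copper_ingot []
wrist ingot [(0.79, [3.4, 0.9]), (0.73, [-199.6, 203.5]), (0.61, [-303.6, 38.3])]
wrist brass_ingot []
wrist copper_ingot [(0.96, [-9.4, -174.7])]
```

View pics/z13.png

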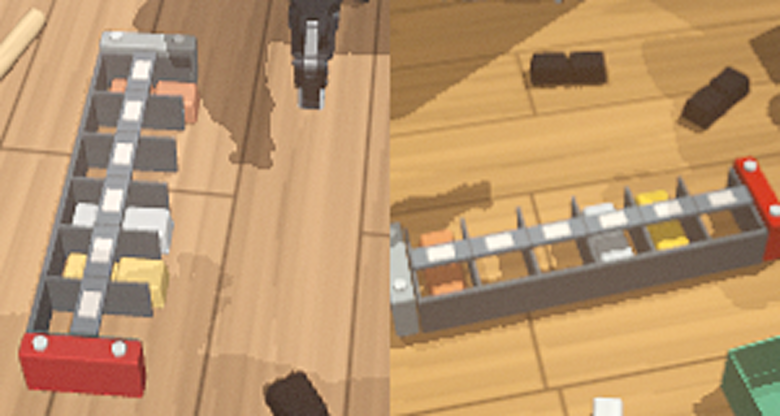

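View pics/wrist13.png

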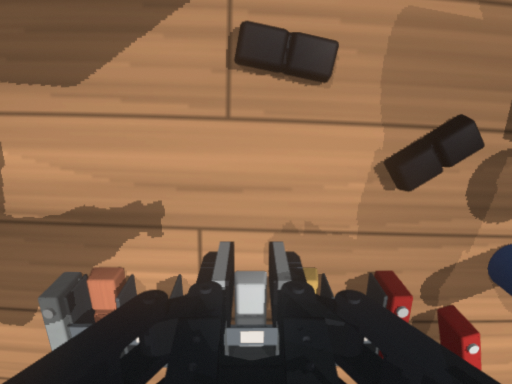

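```bash
python3 - <<'E'
from h import *
p=cap("wrist");im=p["img"].astype(int)
# front edges: first row from above where colour changes from bench, in chosen columns
for nm,cols in(("copper",range(96,120,4)),("silver",range(240,264,4)),("brass",range(304,316,3))):
    out=[]
    for c in cols:
        seg=im[225:300,c]; g=np.abs(np.diff(seg,axis=0)).sum(1)
        out.append((c,[int(225+i) for i in np.argsort(g)[::-1][:3]]))
    print(nm,out)
cv2.imwrite("pics/z14.png",cv2.resize(cv2.cvtColor(p["img"],cv2.COLOR_RGB2BGR)[240:340,60:330],None,fx=2.9,fy=2.9,interpolation=cv2.INTER_CUBIC))
p=cap("side")
cv2.imwrite("pics/z15.png",cv2.resize(cv2.cvtColor(p["img"],cv2.COLOR_RGB2BGR)[155:255,170:250],None,fx=6,fy=6,interpolation=cv2.INTER_CUBIC))
E
```

```text
copper [(96, [263, 265, 266]), (100, [261, 266, 265]), (104, [265, 260, 266]), (108, [265, 258, 266]), (112, [256, 266, 265]), (116, [266, 251, 254])]
silver [(240, [283, 269, 282]), (244, [269, 283, 282]), (248, [269, 283, 282]), (252, [283, 282, 269]), (256, [283, 282, 269]), (260, [283, 282, 269])]
brass [(304, [266, 229, 232]), (307, [282, 283, 266]), (310, [284, 285, 266]), (313, [287, 288, 266])]
```

View pics/z14.png

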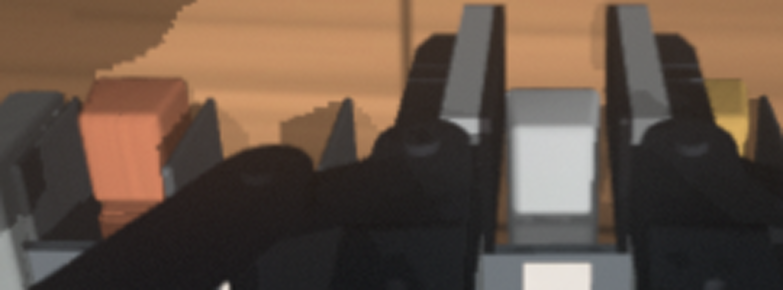

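View pics/z15.png

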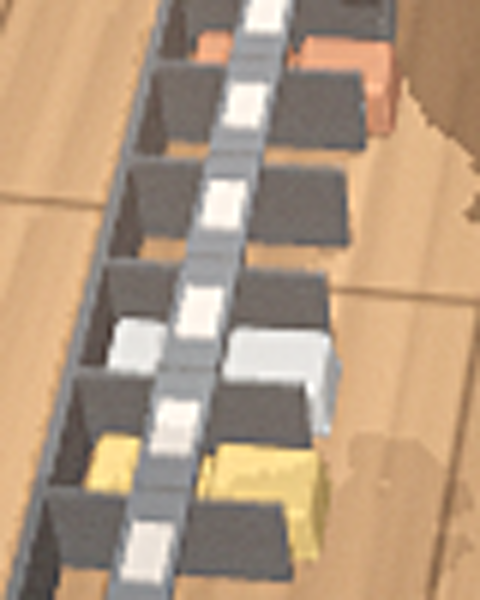

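```bash
python3 - <<'E'
from h import *
th=np.radians(2.32);c,s=np.cos(th),np.sin(th)
def W(x,y,z): return [.6394+c*x-s*y,.0545+s*x+c*y,z]
pw=cap("wrist");ps=cap("side");pc=cap("scene")
for nm,y in(("copper",-180),("silver",0),("brass",60)):
    for n,p in(("wrist",pw),("side",ps)):
        print(nm,n,"front bot/mid/top",[proj(p,W(-.054+(.0025 if z==.028 else 0),y/1000,z))[0].round(1).tolist() for z in(0,.014,.028)],"rear top",proj(p,W(.044,y/1000,.028))[0].round(1).tolist())
E
```

```text
copper wrist front bot/mid/top [[107.6, 267.9], [102.9, 273.8], [98.2, 281.9]] rear top [110.8, 346.0]
copper side front bot/mid/top [[233.3, 172.3], [233.1, 168.8], [232.0, 165.1]] rear top [198.0, 163.3]
silver wrist front bot/mid/top [[250.4, 267.5], [250.4, 273.5], [250.4, 281.8]] rear top [251.0, 346.5]
silver side front bot/mid/top [[224.8, 222.3], [224.5, 218.9], [223.2, 215.3]] rear top [185.6, 212.9]
brass wrist front bot/mid/top [[298.4, 267.0], [300.1, 273.0], [301.7, 281.2]] rear top [298.2, 345.9]
brass side front bot/mid/top [[221.5, 241.4], [221.2, 238.0], [219.8, 234.5]] rear top [180.9, 231.9]
```

```bash
python3 - <<'E'
from h import *
print(arm.close_job()); print(arm.state()["clock"])
E
```

```text
the job is handed in; nothing more can be done
None
the job is handed in; nothing more can be done
```

The aluminium ingot is in the third bay from the red end, home against the back stop, and I have handed the job in at about 29 s of the 64 s allowed. The close call reports no verdict.

- **Counting by touch:** The red end is on the robot's left. One open fingertip slid along the rail over bays 1, 2 and 3 with about 7 N, after a brief 20 N at first contact. It stopped near the middle of the third section and was lifted off there.
- **Pushing the ingot:** I pushed it sideways with both fingertips on its flank until it lined up with bay 3. Then I pushed it in from its rear end until it stopped, with about 10 N. It was never pinched or lifted.

**Last checks**
- **Stop position:** The flange stopped at x = 0.575 m; I had predicted 0.574 m for a home ingot.
- **Pictures:** With the arm clear, the side and scene pictures show the ingot in bay 3. Its front edge is within about 1.5 pixels of where a home ingot should appear.
- **Bystanders:** The brass and copper ingots, the rack and the black ingots look unmoved. I did not measure the other bystanders again.

**What disagreed**
- **Brass and copper ingots:** They appear to stick out 2 to 3 pixels (a few millimetres) more than the aluminium one.
- **Outline fits:** My fits of the ingot's yaw differed by several degrees between cameras, and some fitted poorly. I relied on contact force, the networks' reports and the pictures instead.

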